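# Hold a bag clip open around the order card's edge

## Robot

A 7-joint arm with a two-finger parallel gripper is mounted at the origin on the work surface. World frame = base frame: x ahead of the robot, y to its left, z up, the work surface at z = 0. Lengths are in m, angles in rad, forces in N, time in s.
With the tool pointing down it reaches from about 0.35 to 0.9 m from the base axis. Payload 8.1 kg.
Tool frame: the origin (TCP) lies between the finger pads; the fingertips stand 11 mm ahead of it and the grasp point (between the pads) lies 8 mm behind it (arm.tcp_to_tips is the distance from the TCP to the fingertips, in m); z points along the fingers, y is the line along which they close (so a half turn about z gives the same grasp; the last joint's range is limited). The gripper opens to 92 mm and grips with 3 to 60 N. Pads are 19 mm wide; open, the fingers measure 130 mm over their backs; the gripper's body (75 mm by 190 mm) begins 47 mm behind the grasp point.
Start: joints at [-1.431, 0.434, 0.025, 1.573, -0.012, 1.134, -0.075], TCP at [0.15, 0.607, 0.238] pointing down, gripper open.
Joint ranges: [-2.62, 2.62], [-0.44, 2.09], [-1.27, 1.32], [0.08, 2.57], [-1.32, 4.46], [0.12, 2], [-2.74, 2.74]. Speed limits (rad/s): [2.22, 2.22, 3.01, 3.01, 3.14, 3.14, 3.14].

## Interface

Orientations are given as a rotation vector (axis times angle).
In Python, from plant import arm gives the robot as it stands. The module is installed in compiled form; this text tells all that it offers.
- The arm moves only by the tool drive_tool, never from a script. Its argument "motion" is a list of rows, each a list of 7 numbers: the shift along the tool's x, y, z in units of 40 mm (1.0 is 40 mm), then the turn, a rotation vector about the tool's x, y, z in units of 5 degrees (1.0 is 5 degrees), then the opening, from 0 (shut) to 1 (fully open). A call has 1 to 20 rows; each row shifts and turns the commanded pose from where the row before left it, along the tool's axes as they then stand; what a row does not reach is not made up. A row lasts 1/10 s, in which the tool goes at most 50 mm and 8.59 degrees, less where a joint would pass 70% of its speed; a pose out of reach is approached as far as the arm can. A call is refused whole if a number of a shift passes 1 or a number of a turn 1, either way. A call with a gripper value outside its range is refused whole. The fingers move at their own pace and stop on an object; "newtons" is the grip in N (left out, the last holds). Time passes only in rows, so rows that do not move let the fingers close. It gives the time, the measured TCP pose, the force, the opening and the grip force at its end, in the units of the state.
- arm.get_state(): the state, without advancing time (a new reading comes with each control period).
- arm.get_image(name): name is "scene" or "top" or "wrist"; returns a dict with "pixels" (400x640x3 uint8, red, green, blue), "z_map" (400x640 float32, m along the optical axis (not along the pixel's ray), 0 where there is no reading), "intrinsics" (3x3 intrinsics, pixels), "R" (3x3) and "t" (3): a world point X has camera coordinates R X + t. Camera axes: x right, y down, z forward; pixel columns grow to the right and rows downward; lengths in m; the calibration is good to about 2 mm. The wrist camera is an equidistant fisheye: a pixel r from the principal point sees the ray r / f radians off the axis. A picture is of the moment at which its call begins.
- arm.sign_off(): hands the job in; it is judged then, once.
The state is a dict: "t": time; "joint_positions": joint angles; "joint_velocities": joint speeds; "joint_torque": joint torques, N m; "tcp_pos": TCP position; "eef_rot": TCP orientation; "force": force on the tool from outside, world axes, zero at the start; "moment": the same for the moment, N m; "gripper_width": opening from 0.0 (shut) to 1.0 (fully open); "finger_force": force on a finger pad.
Only numpy, scipy, OpenCV 4.12 (cv2) and the standard library are available. Lean on these libraries where they do the work, as an engineer would, in place of code of your own. Each camera call takes 0.05 s, during which the arm holds its last target. There are 200 camera calls.

## Task

In the herb-packing room, pick up the white spring clip that lies on the table by squeezing its two handles together, so that its jaws spread open against the spring. Carry it to the order card standing in its wooden block and bring the wide-open jaws around the card's upright edge nearest the robot, about half-way up, level and square to the card, with the card's edge well inside the mouth but the clip touching neither the card nor the block. Finish there still holding the clip gaping, so that a colleague can slip a leaflet in beside the card; do not let go, do not shift the card stand, and leave the bowl, the scissors and the jar where they are.

Things in the scene. Friction and masses are not known exactly. Their poses are not given: they have to be found in the camera images.
- clip: White plastic spring clip lying flat, 115 mm long, 28 mm high, 65 g: two mirror-image levers on one upright steel pin (11 mm). Origin on the pin's axis at the underside; +x from the pin towards the jaw tips (jaws reach 53 mm ahead of the pin, handles 62 mm behind), +z up along the pin. Shut, the handles splay to 60 mm over their ends and the jaw tips nearly meet.
- clip_grip (a point): Place to squeeze: on the clip's mid-line between the handles, half-way up (14 mm), 36 mm behind the pin. One finger outside each handle, closing along the clip's y. Clip's axes. Width here 51 mm shut; fully open the handles' outer faces are parallel, 34 mm apart, on a stop. The spring takes about 4 N on each handle to start, 8 N fully open; a grip of 15 to 30 N holds it on the stop.
- clip_mouth (a point): Point midway between the two jaw tips, half-way up the clip, 52 mm ahead of the pin (88 mm ahead of clip_grip). Clip's axes. The tips gape about 25 mm clear when fully open.
- clip_left (a joint): Angle of the lever on the clip's +y side, rad: 0 shut, 0.24 fully open (handles squeezed parallel).
- clip_right (a joint): Angle of the other lever; it is linked to the first and reads the same, 0 shut, 0.24 fully open.
- card_stand: Order card upright in a loose heavy wooden block (0.9 kg, 80 x 80 mm, 30 mm high). Card stiff, 4 mm thick, 90 mm wide, its top 154 mm above the table, over the middle of the block. Origin under the block's centre; x along the card's width, +x away from its near edge, y normal to the card's faces, z up.
- card_edge (a point): Point on the card's near upright edge (the -x end of the card, 45 mm from the stand's origin, overhanging the block by 5 mm), half-way up the card's free part, 90 mm above the table. Axes as the stand: +x points from this edge into the card.
- bowl: Bystander: loose green plastic bowl with herbs, 150 mm across, 58 mm high (herbs to about 75 mm), origin under its centre.
- scissors: Bystander: pair of scissors with red loops lying flat, 165 mm long, 12 mm high, origin near the pivot, blades towards its +x.
- jar: Bystander: glass jar with a steel lid, 72 mm across, 100 mm high, origin under its centre.

How it is judged:
On the way:
1. the clip is lifted off the table in the fingers, squeezed open, before it reaches the card (height (world z) of each of clip_grip, clip_mouth above 0.04 m and contact force between clip and the fingers above 2 N and value of joint clip_left above 0.12 rad and horizontal distance between clip_mouth and card_edge above 0.03 m), for 0.2 s.
At the end, for the whole second after the job is handed in: Fingers squeeze the clip (>2 N), levers >0.17 rad; mouth point 8-44 mm past the near edge, within 11 mm of the card's mid-plane and 35 mm of mid-height; clip level (0.3 rad), in line with the card (0.26 rad), at rest; clip and fingers touch neither card nor block (contact force between clip and the fingers above 2 N and value of joint each of clip_left, clip_right above 0.17 rad and x of clip_mouth in the frame of card_edge between 0.008 and 0.044 m and y of clip_mouth in the frame of card_edge between -0.011 and 0.011 m and z of clip_mouth in the frame of card_edge between -0.035 and 0.035 m and angle between the x axis of clip and the x axis of card_stand, either way round below 0.26 rad and angle between clip's own z axis and vertical below 0.3 rad and contact force between each of clip, the fingers and card_stand below 0.2 N and linear speed of clip below 0.02 m/s); the arm keeps its last pose, push and grip.
It fails at once if the card stand is shifted by more than 12 mm (distance of card_edge from where it was at the start of the episode above 0.012 m).
It fails at once if bystander bowl moved by more than 25 mm (distance of bowl from where it was at the start of the episode above 0.025 m).
It fails at once if bystander scissors moved by more than 25 mm (distance of scissors from where it was at the start of the episode above 0.025 m).
It fails at once if bystander jar moved by more than 25 mm (distance of jar from where it was at the start of the episode above 0.025 m).
It also fails if it takes over 40 s, if anything falls off the work surface, if the arm or the gripper's body presses on something with over 40 N, if the wrist force passes 120 N, or if a joint passes its speed limit or range.

## Working session

There is one attempt and no reset: what is moved stays moved. The work goes in short steps, Python scripts to look and compute and a tool call to move; the robot and the scene stay as the last step left them, time stands still between calls to the robot, and variables do not carry over. Pictures are saved under pics/ and viewed, at most 10 in all, crops included, and the job is handed in when it is done.

Besides the shell and the picture viewer there is one more tool, called after "Call:" by a JSON object that holds its "api" and its "payload", one argument or row to a line. drive_tool: Moves the arm, as the interface text tells. Its arguments: {"type":"object","properties":{"motion":{"type":"array","items":{"type":"array","items":{"type":"number"}}},"newtons":{"type":"number"}},"required":["motion"]}

```bash
mkdir -p pics; python3 - <<'E'
from plant import arm
import cv2,numpy as np
s=arm.get_state();print({k:np.round(v,3).tolist() for k,v in s.items()})
for n in("scene","top"):
    d=arm.get_image(n);np.savez(n,**d);cv2.imwrite(f"pics/{n}.png",d["pixels"][:,:,::-1])
    print(n,d["intrinsics"],d["R"],d["t"])
E
```

```text
{'t': 0.0, 'joint_positions': [-1.431, 0.435, 0.025, 1.574, -0.012, 1.134, -0.075], 'joint_velocities': [0.0, 0.001, 0.0, -0.002, 0.001, -0.001, -0.001], 'joint_torque': [-0.0, -66.786, 0.985, -31.445, -0.061, 0.043, 0.0], 'tcp_pos': [0.15, 0.606, 0.237], 'eef_rot': [-0.381, -3.118, 0.003], 'force': [-0.396, 0.128, 0.021], 'moment': [0.061, -0.027, -0.004], 'finger_force': 0.0, 'gripper_width': 0.998}
scene [[373.6365851    0.         323.36303797]
 [  0.         373.6365851  203.40565322]
 [  0.           0.           1.        ]] [[ 0.38312329  0.92351553 -0.01831967]
 [ 0.68417872 -0.29704662 -0.66608017]
 [-0.62057717  0.2426569  -0.74565515]] [-0.33839093 -0.32434501  1.52358745]
top [[487.09888169   0.         323.0240579 ]
 [  0.         487.09888169 209.39855353]
 [  0.           0.           1.        ]] [[-0.01018813 -0.99982806  0.01549357]
 [-0.99148164  0.00808865 -0.12999515]
 [ 0.12984748 -0.016686   -0.99139357]] [0.10672314 0.61920191 1.2211272 ]
```

View pics/scene.png

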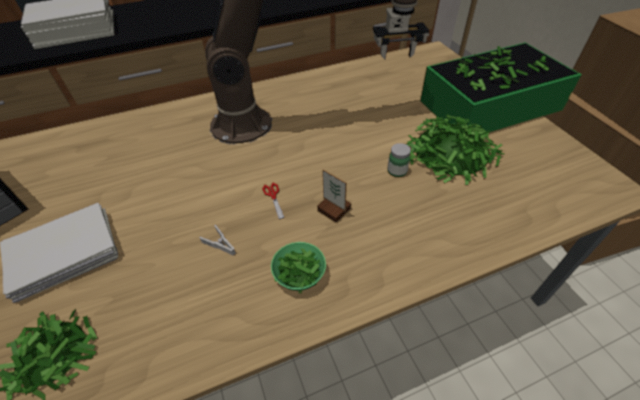

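View pics/top.png

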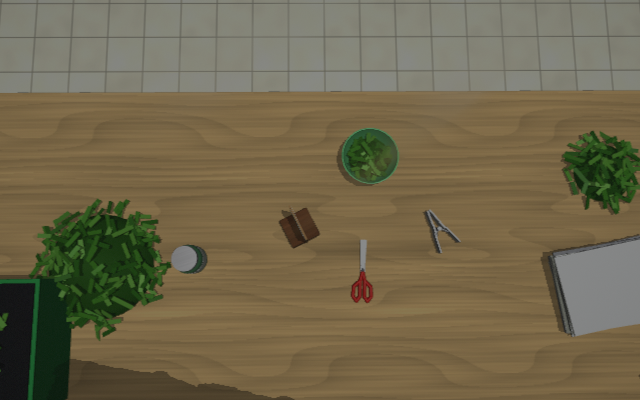

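The top view shows the clip at about (440,230) with its jaws near (428,211), the card stand at (300,228), the scissors at (362,272), the bowl at (370,157) and the jar at (190,259). Next I'll get metric positions from the depth.

```bash
cat >h.py <<'E'
import numpy as np,cv2
def cloud(d):
    z=d["z_map"];K=d["intrinsics"];v,u=np.mgrid[:z.shape[0],:z.shape[1]]
    c=np.stack([(u-K[0,2])/K[0,0]*z,(v-K[1,2])/K[1,1]*z,z],-1)
    return (c-d["t"])@d["R"]
E
python3 - <<'E'
from h import *
d=np.load("top.npz");P=cloud(d);px=d["pixels"].astype(int)
s=P[195:265,415:475].reshape(-1,3);print("table",np.median(s[:,2]))
def reg(n,r,lo,hi):
    q=P[r[0]:r[1],r[2]:r[3]];m=(q[...,2]>lo)&(q[...,2]<hi);q=q[m];print(n,len(q),q.mean(0).round(4));return q
q=reg("clip",(200,262,415,472),.012,.05)
c,e=np.linalg.eigh(np.cov(q[:,:2].T));print(e[:,1],np.degrees(np.arctan2(*e[::-1,1])))
print(cv2.minAreaRect((q[:,:2]*1000).astype(np.float32)))
q=reg("block",(200,255,275,325),.022,.036);print(cv2.minAreaRect((q[:,:2]*1000).astype(np.float32)))
q=reg("card",(190,255,275,325),.06,.17);print(cv2.minAreaRect((q[:,:2]*1000).astype(np.float32)),q[:,2].max())
d2=np.load("scene.npz");P2=cloud(d2)
q=P2[160:225,310:360];q=q[(q[...,2]>.05)&(q[...,2]<.17)];print("card scene",len(q),q.mean(0),q.min(0),q.max(0),cv2.minAreaRect((q[:,:2]*1000).astype(np.float32)))
a=np.hstack([cv2.resize(d["pixels"][195:265,405:475],(400,400),interpolation=2),cv2.resize(d["pixels"][195:265,265:335],(400,400),interpolation=2)])
cv2.imwrite("pics/crop.png",a[:,:,::-1])
for n,(v,u) in dict(tip=(211,428),h1=(250,438),h2=(241,458),bowl=(157,370),jar=(259,190),sc=(272,362)).items(): print(n,P[v,u].round(3))
E
```

```text
table -0.0002136203140455068
clip 296 [ 0.5694 -0.2028  0.0239]
[-0.86298912 -0.50522251] -149.65387563189617
((569.0836791992188, -202.5608367919922), (110.92488861083984, 63.187278747558594), 30.179489135742188)
block 867 [0.5753 0.1622 0.0295]
((575.998291015625, 162.12078857421875), (80.30168914794922, 79.29544067382812), 26.368709564208984)
card 91 [0.5729 0.1613 0.1451]
((575.278076171875, 162.31492614746094), (88.96983337402344, 4.711605072021484), 27.02081871032715) 0.15861425500351864
card scene 589 [0.57853282 0.16384498 0.10584768] [0.53496975 0.14230122 0.05025903] [0.617339   0.18746654 0.15608857] ((576.2106323242188, 163.1968231201172), (91.85775756835938, 8.955379486083984), 27.98387336730957)
tip [ 0.616 -0.175  0.024]
h1 [ 0.514 -0.201  0.008]
h2 [ 0.537 -0.253  0.017]
bowl [ 0.753 -0.022  0.059]
jar [0.494 0.426 0.097]
sc [0.458 0.001 0.01 ]
```

View pics/crop.png

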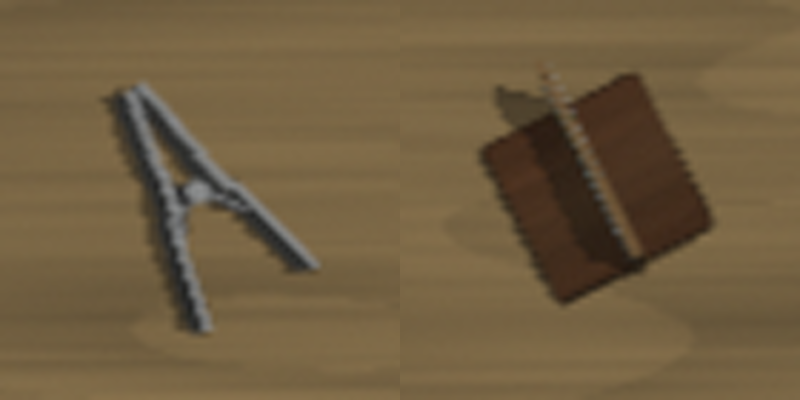

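The clip is at heading about 30°, with clip_grip near (0.542, −0.218). The card heading is about 27°, and its near edge is near (0.535, 0.142). I'll plan an arc at constant height to a hover above the clip.

```bash
cat >>h.py <<'E'
from scipy.spatial.transform import Rotation as Ro
def down(deg):  # tool z down, tool x at heading deg
    a=np.radians(deg);x=[np.cos(a),np.sin(a),0];return Ro.from_matrix(np.c_[x,np.cross([0,0,-1],x),[0,0,-1]])
def plan(p,R,way,dec=1,grip=1.0):
    """rows for waypoints (pos,Rot), rounding carried forward"""
    rows=[]
    for q,T in way:
        s=R.inv().apply(q-p)/.04; w=np.degrees((R.inv()*T).as_rotvec())/5
        s,w=np.clip(np.round(s,dec),-1,1),np.clip(np.round(w,dec),-1,1)
        p=p+R.apply(s*.04);R=R*Ro.from_rotvec(np.radians(w*5));rows.append([*(s+0.).round(3).tolist(),*(w+0.).round(3).tolist(),grip])
    print(str(rows).replace("], ","],\n"),"\nend",p.round(4),R.as_rotvec().round(3));return p,R
E
python3 - <<'E'
from h import *
from plant import arm
s=arm.get_state();p=np.array(s["tcp_pos"]);R=Ro.from_rotvec(s["eef_rot"])
h0=np.degrees(np.arctan2(*R.as_matrix()[1::-1,0]));print(h0)
g=np.array([.542,-.2184]);r0,a0=np.hypot(*p[:2]),np.arctan2(p[1],p[0]);r1,a1=np.hypot(*g),np.arctan2(g[1],g[0])
W=[]
for i in range(1,31):
    f=i/30;r=r0+(r1-r0)*f;a=a0+(a1-a0)*f
    W.append((np.array([r*np.cos(a),r*np.sin(a),.237]),down(h0+(30-h0)*f)))
plan(p,R,W)
E
```

```text
166.08569506092542
[[-0.9, -0.1, 0.0, 0.0, 0.0, 0.9, 1.0],
[-0.9, 0.0, 0.0, 0.0, 0.0, 0.9, 1.0],
[-0.9, 0.0, 0.0, 0.0, 0.0, 0.9, 1.0],
[-0.8, 0.0, 0.0, 0.0, 0.0, 0.9, 1.0],
[-0.9, 0.0, 0.0, 0.0, 0.0, 0.9, 1.0],
[-0.9, 0.0, 0.0, 0.0, 0.0, 0.9, 1.0],
[-0.9, 0.1, 0.0, 0.0, 0.0, 1.0, 1.0],
[-0.9, 0.1, 0.0, 0.0, 0.0, 0.9, 1.0],
[-0.8, 0.1, 0.0, 0.0, 0.0, 0.9, 1.0],
[-0.9, 0.1, 0.0, 0.0, 0.0, 0.9, 1.0],
[-0.9, 0.1, 0.0, 0.0, 0.0, 0.9, 1.0],
[-0.8, 0.2, 0.0, 0.0, 0.0, 0.9, 1.0],
[-0.9, 0.1, 0.0, 0.0, 0.0, 0.9, 1.0],
[-0.8, 0.2, 0.0, 0.0, 0.0, 0.9, 1.0],
[-0.8, 0.2, 0.0, 0.0, 0.0, 0.9, 1.0],
[-0.9, 0.3, 0.0, 0.0, 0.0, 0.9, 1.0],
[-0.8, 0.2, 0.0, 0.0, 0.0, 0.9, 1.0],
[-0.8, 0.3, 0.0, 0.0, 0.0, 0.9, 1.0],
[-0.8, 0.2, 0.0, 0.0, 0.0, 0.9, 1.0],
[-0.8, 0.3, 0.0, 0.0, 0.0, 0.9, 1.0],
[-0.8, 0.3, 0.0, 0.0, 0.0, 1.0, 1.0],
[-0.8, 0.4, 0.0, 0.0, 0.0, 0.9, 1.0],
[-0.8, 0.3, 0.0, 0.0, 0.0, 0.9, 1.0],
[-0.7, 0.4, 0.0, 0.0, 0.0, 0.9, 1.0],
[-0.8, 0.4, 0.0, 0.0, 0.0, 0.9, 1.0],
[-0.7, 0.4, 0.0, 0.0, 0.0, 0.9, 1.0],
[-0.8, 0.4, 0.0, 0.0, 0.0, 0.9, 1.0],
[-0.7, 0.4, 0.0, 0.0, 0.0, 0.9, 1.0],
[-0.7, 0.4, 0.0, 0.0, 0.0, 0.9, 1.0],
[-0.7, 0.5, 0.0, 0.0, 0.0, 0.9, 1.0]] 
end [ 0.5426 -0.2186  0.2381] [ 3.033e+00  8.150e-01 -1.000e-03]
```

Call:
{"api": "drive_tool", "payload": {
  "motion": [
    [-0.9,-0.1,0,0,0,0.9,1],
    [-0.9,0,0,0,0,0.9,1],
    [-0.9,0,0,0,0,0.9,1],
    [-0.8,0,0,0,0,0.9,1],
    [-0.9,0,0,0,0,0.9,1],
    [-0.9,0,0,0,0,0.9,1],
    [-0.9,0.1,0,0,0,1,1],
    [-0.9,0.1,0,0,0,0.9,1],
    [-0.8,0.1,0,0,0,0.9,1],
    [-0.9,0.1,0,0,0,0.9,1],
    [-0.9,0.1,0,0,0,0.9,1],
    [-0.8,0.2,0,0,0,0.9,1],
    [-0.9,0.1,0,0,0,0.9,1],
    [-0.8,0.2,0,0,0,0.9,1],
    [-0.8,0.2,0,0,0,0.9,1]
  ]
}}

```text
t: 1.6
tcp_pos: [0.537, 0.2755, 0.2374]
eef_rot: [-2.063, -2.369, 0.001]
force: [0.2, -0.3, 0.5]
gripper_width: 1.002
finger_force: 0.0
```

Call:
{"api": "drive_tool", "payload": {
  "motion": [
    [-0.9,0.3,0,0,0,0.9,1],
    [-0.8,0.2,0,0,0,0.9,1],
    [-0.8,0.3,0,0,0,0.9,1],
    [-0.8,0.2,0,0,0,0.9,1],
    [-0.8,0.3,0,0,0,0.9,1],
    [-0.8,0.3,0,0,0,1,1],
    [-0.8,0.4,0,0,0,0.9,1],
    [-0.8,0.3,0,0,0,0.9,1],
    [-0.7,0.4,0,0,0,0.9,1],
    [-0.8,0.4,0,0,0,0.9,1],
    [-0.7,0.4,0,0,0,0.9,1],
    [-0.8,0.4,0,0,0,0.9,1],
    [-0.7,0.4,0,0,0,0.9,1],
    [-0.7,0.4,0,0,0,0.9,1],
    [-0.7,0.5,0,0,0,0.9,1],
    [0,0,0,0,0,0,1],
    [0,0,0,0,0,0,1]
  ]
}}

```text
t: 3.3
tcp_pos: [0.5422, -0.2187, 0.2375]
eef_rot: [-3.034, -0.813, 0.001]
force: [-0.2, 0.6, 0.4]
gripper_width: 1.001
finger_force: 0.0
```

```bash
python3 - <<'E'
from h import *
from plant import arm
s=arm.get_state();p=np.array(s["tcp_pos"]);R=Ro.from_rotvec(s["eef_rot"]);print(p,s["t"],np.round(s["joint_positions"],2))
d=arm.get_image("wrist");np.savez("w1",**d);cv2.imwrite("pics/w1.png",d["pixels"][:,:,::-1])
print(d["intrinsics"],d["R"].round(3),(-d["R"].T@d["t"]).round(4))
plan(p,R,[(np.array([.542,-.2184,.237-.04*(i+1)]) if i<5 else np.array([.542,-.2184,.016]),down(30)) for i in range(7)],2)
E
```

```text
[ 0.54222785 -0.21870687  0.23750496] 3.3 [-0.26  0.44  0.79  1.72 -0.34  1.13 -0.41]
[[309.70691629   0.         316.79542005]
 [  0.         309.70691629 200.74362114]
 [  0.           0.           1.        ]] [[ 0.5   -0.866  0.   ]
 [-0.829 -0.478  0.29 ]
 [-0.251 -0.145 -0.957]] [ 0.6089 -0.1793  0.3845]
[[0.0, -0.01, 1.0, -0.01, 0.0, 0.0, 1.0],
[0.0, 0.0, 1.0, 0.0, 0.0, 0.0, 1.0],
[0.0, 0.0, 1.0, 0.0, 0.0, 0.0, 1.0],
[0.0, 0.0, 1.0, 0.0, 0.0, 0.0, 1.0],
[0.0, 0.0, 1.0, 0.0, 0.0, 0.0, 1.0],
[0.0, 0.0, 0.54, 0.0, 0.0, 0.0, 1.0],
[0.0, 0.0, 0.0, 0.0, 0.0, 0.0, 1.0]] 
end [ 0.542  -0.2184  0.0159] [ 3.034  0.813 -0.   ]
```

View pics/w1.png

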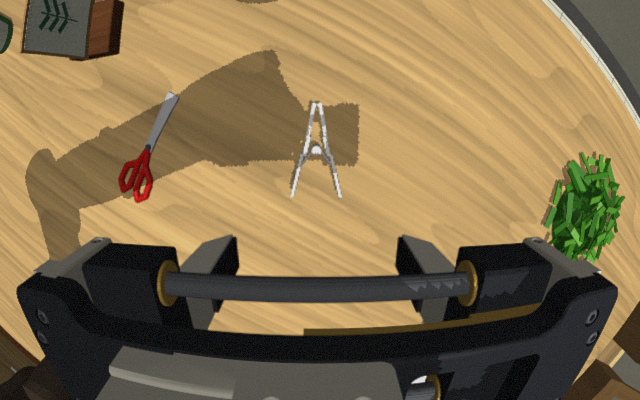

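The wrist view shows the clip upright in the image, symmetric about column 316: tips at (316,102), pin at (316,151), handle ends at (293,195) and (340,195). It is aligned with the tool, so I'll descend and squeeze.

Call:
{"api": "drive_tool", "payload": {
  "motion": [
    [0,0,1,0,0,0,1],
    [0,0,1,0,0,0,1],
    [0,0,1,0,0,0,1],
    [0,0,1,0,0,0,1],
    [0,0,1,0,0,0,1],
    [0,0,0.3,0,0,0,1],
    [0,0,0.2,0,0,0,1],
    [0,0,0,0,0,0,1],
    [0,0,0,0,0,0,1]
  ],
  "newtons": 22
}}

```text
t: 4.25
tcp_pos: [0.5439, -0.2184, 0.0192]
eef_rot: [3.033, 0.816, 0.003]
force: [-0.1, -0.7, 0.4]
gripper_width: 1.005
finger_force: 0.0
```

Call:
{"api": "drive_tool", "payload": {
  "motion": [
    [0,0,0,0,0,0,0.2],
    [0,0,0,0,0,0,0.2],
    [0,0,0,0,0,0,0.2],
    [0,0,0,0,0,0,0.2],
    [0,0,0,0,0,0,0.2],
    [0,0,0,0,0,0,0.2],
    [0,0,0,0,0,0,0.2],
    [0,0,0,0,0,0,0.2],
    [0,0,0,0,0,0,0.2],
    [0,0,0,0,0,0,0.2]
  ],
  "newtons": 22
}}

```text
t: 5.25
tcp_pos: [0.5425, -0.2184, 0.0178]
eef_rot: [-3.034, -0.815, 0.0]
force: [-2.3, -0.4, 5.0]
gripper_width: 0.361
finger_force: 22.0
```

Fingers stopped at 33 mm with 22 N, so the clip is on its stop. I'll lift.

Call:
{"api": "drive_tool", "payload": {
  "motion": [
    [0,0,-0.2,0,0,0,0.2],
    [0,0,-0.4,0,0,0,0.2],
    [0,0,-0.6,0,0,0,0.2],
    [0,0,-0.8,0,0,0,0.2],
    [0,0,-0.8,0,0,0,0.2],
    [0,0,-0.6,0,0,0,0.2],
    [0,0,-0.4,0,0,0,0.2],
    [0,0,0,0,0,0,0.2],
    [0,0,0,0,0,0,0.2],
    [0,0,0,0,0,0,0.2]
  ]
}}

```text
t: 6.25
tcp_pos: [0.5423, -0.2177, 0.1691]
eef_rot: [-3.033, -0.815, 0.001]
force: [1.1, 0.3, -0.4]
gripper_width: 0.36
finger_force: 22.0
```

```bash
python3 - <<'E'
from h import *
from plant import arm
s=arm.get_state();print(s["tcp_pos"],s["t"],s["gripper_width"],s["finger_force"])
d=arm.get_image("wrist");np.savez("w2",**d);cv2.imwrite("pics/w2.png",d["pixels"][:,:,::-1])
E
```

```text
[ 0.54226261 -0.21770093  0.16905712] 6.25 0.35996021078892804 21.98385715484619
```

View pics/w2.png

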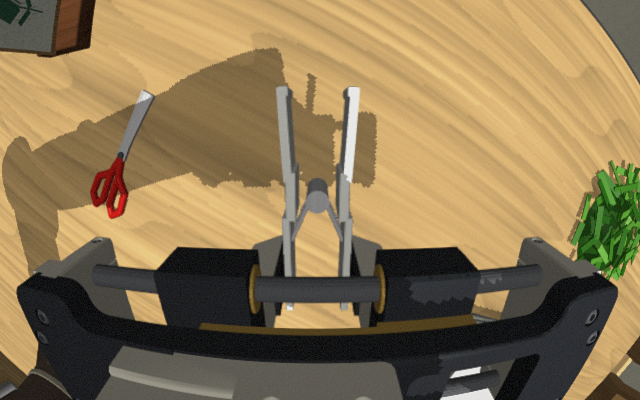

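The clip hangs open and straight: jaw tips at (283,88) and (353,88), pin at (318,195). I'll measure the mouth relative to the TCP and its level.

```bash
cat >>h.py <<'E'
def fish(d,u,v):
    K=d["intrinsics"];u,v=np.asarray(u,float),np.asarray(v,float);z=d["z_map"][v.astype(int),u.astype(int)]
    a=np.stack([(u-K[0,2])/K[0,0],(v-K[1,2])/K[1,1]],-1);r=np.linalg.norm(a,axis=-1)
    k=(np.tan(r)/r*z)[...,None]
    return (np.concatenate([a*k,z[...,None]],-1)-d["t"])@d["R"]
E
python3 - <<'E'
from h import *
from plant import arm
s=arm.get_state();p=np.array(s["tcp_pos"]);R=Ro.from_rotvec(s["eef_rot"])
d=np.load("w2.npz");v,u=np.mgrid[70:230,265:375];Q=R.inv().apply((fish(d,u,v)-p).reshape(-1,3))
Q=Q[abs(Q[:,2])<.04]
for sgn in(-1,1):
    q=Q[(Q[:,1]*sgn>.008)&(Q[:,0]>.03)];print(sgn,len(q),"xmax",np.percentile(q[:,0],99.5))
    for a in np.arange(.03,.09,.01):
        b=q[(q[:,0]>a)&(q[:,0]<a+.01)];
        if len(b):print(a.round(2),"top z",np.percentile(b[:,2],5).round(4),"y",b[:,1].min().round(4),b[:,1].max().round(4))
E
```

```text
-1 1805 xmax 0.08819326318316217
0.03 top z -0.011 y -0.0154 -0.0105
0.04 top z -0.0112 y -0.0165 -0.0104
0.05 top z -0.0111 y -0.017 -0.0124
0.06 top z -0.0111 y -0.0176 -0.0129
0.07 top z -0.0112 y -0.0184 -0.0135
0.08 top z -0.0112 y -0.0187 -0.0133
1 1843 xmax 0.08786741205735699
0.03 top z -0.011 y 0.009 0.0142
0.04 top z -0.0111 y 0.0091 0.0151
0.05 top z -0.0111 y 0.0109 0.0159
0.06 top z -0.0111 y 0.0116 0.0166
0.07 top z -0.0113 y 0.0123 0.0173
0.08 top z -0.0112 y 0.0122 0.0177
```

```bash
python3 - <<'E'
from h import *
from plant import arm
s=arm.get_state();p=np.array(s["tcp_pos"]);R=Ro.from_rotvec(s["eef_rot"])
q=np.array([.4133,.0798,.169]);W=[(p+(q-p)*f,down(30-3*f)) for f in np.linspace(0,1,14)[1:]]
W+=[(q-[0,0,.0253*i],down(27)) for i in (1,2,3)]
plan(p,R,W,1,.2)
E
```

```text
[[0.1, -0.6, 0.0, 0.0, 0.0, 0.1, 0.2],
[0.0, -0.6, 0.0, 0.0, 0.0, 0.0, 0.2],
[0.1, -0.7, 0.0, 0.0, 0.0, 0.1, 0.2],
[0.1, -0.6, 0.0, 0.0, 0.0, 0.0, 0.2],
[0.0, -0.6, 0.0, 0.0, 0.0, 0.0, 0.2],
[0.1, -0.6, 0.0, 0.0, 0.0, 0.1, 0.2],
[0.0, -0.6, 0.0, 0.0, 0.0, 0.0, 0.2],
[0.1, -0.7, 0.0, 0.0, 0.0, 0.1, 0.2],
[0.1, -0.6, 0.0, 0.0, 0.0, 0.0, 0.2],
[0.0, -0.6, 0.0, 0.0, 0.0, 0.1, 0.2],
[0.1, -0.6, 0.0, 0.0, 0.0, 0.0, 0.2],
[0.0, -0.7, 0.0, 0.0, 0.0, 0.1, 0.2],
[0.0, -0.6, 0.0, 0.0, 0.0, 0.0, 0.2],
[0.0, 0.0, 0.6, 0.0, 0.0, 0.0, 0.2],
[0.0, 0.0, 0.7, 0.0, 0.0, 0.0, 0.2],
[0.0, 0.0, 0.6, 0.0, 0.0, 0.0, 0.2]] 
end [0.4114 0.0801 0.0932] [-3.053e+00 -7.350e-01  2.000e-03]
```

Call:
{"api": "drive_tool", "payload": {
  "motion": [
    [0.1,-0.6,0,0,0,0.1,0.2],
    [0,-0.6,0,0,0,0,0.2],
    [0.1,-0.7,0,0,0,0.1,0.2],
    [0.1,-0.6,0,0,0,0,0.2],
    [0,-0.6,0,0,0,0,0.2],
    [0.1,-0.6,0,0,0,0.1,0.2],
    [0,-0.6,0,0,0,0,0.2],
    [0.1,-0.7,0,0,0,0.1,0.2],
    [0.1,-0.6,0,0,0,0,0.2],
    [0,-0.6,0,0,0,0.1,0.2],
    [0.1,-0.6,0,0,0,0,0.2],
    [0,-0.7,0,0,0,0.1,0.2],
    [0,-0.6,0,0,0,0,0.2],
    [0,0,0.6,0,0,0,0.2],
    [0,0,0.7,0,0,0,0.2],
    [0,0,0.6,0,0,0,0.2],
    [0,0,0,0,0,0,0.2],
    [0,0,0,0,0,0,0.2],
    [0,0,0,0,0,0,0.2]
  ]
}}

```text
t: 8.2
tcp_pos: [0.4127, 0.0796, 0.0946]
eef_rot: [-3.054, -0.735, -0.002]
force: [0.8, -0.3, 0.3]
gripper_width: 0.358
finger_force: 22.0
```

```bash
python3 - <<'E'
from h import *
from plant import arm
s=arm.get_state();p=np.array(s["tcp_pos"]);R=Ro.from_rotvec(s["eef_rot"]);print(p,s["gripper_width"],s["finger_force"],R.as_matrix()[:,0])
d=arm.get_image("wrist");np.savez("w3",**d);cv2.imwrite("pics/w3.png",d["pixels"][:,:,::-1])
v,u=np.mgrid[0:300,150:500];X=fish(d,u,v).reshape(-1,3);Q=R.inv().apply(X-p)
c=X[(Q[:,0]>.11)&(Q[:,0]<.26)&(abs(Q[:,1])<.05)&(X[:,2]>.05)&(X[:,2]<.17)]
print("card",len(c),c.min(0),c.max(0),cv2.minAreaRect((c[:,:2]*1000).astype(np.float32)))
T=R.inv().apply(c-p);print("tool frame x,y range",np.percentile(T,[1,50,99],axis=0).round(4))
for a in np.arange(.11,.25,.015):
    b=T[(T[:,0]>a)&(T[:,0]<a+.015)]
    if len(b)>5: print(a.round(3),len(b),np.percentile(b[:,1],[5,50,95]).round(4),b[:,2].min().round(3))
E
```

```text
[0.41266626 0.07963586 0.09457621] 0.35823759112351167 21.98390632867813 [0.89058169 0.45482205 0.00107843]
card 132 [0.53201345 0.14152653 0.05024454] [0.53546714 0.14669366 0.08418081] ((534.5350341796875, 144.04428100585938), (4.364707946777344, 3.7343053817749023), 31.605533599853516)
tool frame x,y range [[ 0.1357 -0.0039  0.0108]
 [ 0.1363 -0.0017  0.0263]
 [ 0.1396  0.      0.0439]]
0.125 132 [-0.0036 -0.0017 -0.    ] 0.011
```

View pics/w3.png

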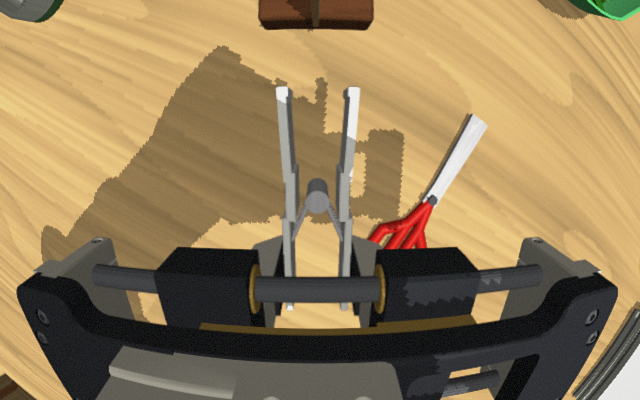

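The wrist view shows the block's near face at (315,20) with the card edge at (315,8), centred between the jaws. The measured edge is 49 mm ahead of the mouth and 1 mm to the tool's −y, so I'll advance 72 mm.

Call:
{"api": "drive_tool", "payload": {
  "motion": [
    [0.2,-0.03,0,0,0,0,0.2],
    [0.3,0,0,0,0,0,0.2],
    [0.3,0,0,0,0,0,0.2],
    [0.3,0,0,0,0,0,0.2],
    [0.3,0,0,0,0,0,0.2],
    [0.2,0,0,0,0,0,0.2],
    [0.1,0,0,0,0,0,0.2],
    [0.1,0,0,0,0,0,0.2],
    [0,0,0,0,0,0,0.2],
    [0,0,0,0,0,0,0.2],
    [0,0,0,0,0,0,0.2],
    [0,0,0,0,0,0,0.2],
    [0,0,0,0,0,0,0.2]
  ]
}}

```text
t: 9.55
tcp_pos: [0.4754, 0.1135, 0.0938]
eef_rot: [-3.054, -0.736, -0.0]
force: [0.2, 0.1, -0.8]
gripper_width: 0.361
finger_force: 22.0
```

```bash
python3 - <<'E'
from h import *
from plant import arm
s=arm.get_state();p=np.array(s["tcp_pos"]);R=Ro.from_rotvec(s["eef_rot"]);print(p,s["force"],s["finger_force"],s["gripper_width"])
d=arm.get_image("wrist");cv2.imwrite("pics/w4.png",d["pixels"][:,:,::-1])
v,u=np.mgrid[0:300,150:500];X=fish(d,u,v).reshape(-1,3);Q=R.inv().apply(X-p)
c=Q[(Q[:,0]>.05)&(Q[:,0]<.26)&(abs(Q[:,1])<.03)&(X[:,2]>.05)&(X[:,2]<.17)]
print("card",len(c))
for a in np.arange(.05,.17,.01):
    b=c[(c[:,0]>a)&(c[:,0]<a+.01)]
    if len(b)>5: print(a.round(3),len(b),np.unique((b[:,1]*1000).round(),return_counts=True))
m=c[abs(c[:,1]+.001)<.007];print(m.min(0),m.max(0),np.percentile(m,[2,50,98],axis=0))
E
```

```text
[0.4754413  0.11354316 0.09379031] [ 0.17391655  0.12877936 -0.84178401] 21.9839009642601 0.3610585168654316
card 4766
0.05 596 (array([-17., -16., -15., -14., -13., -12.,  11.,  12.,  13.,  14.,  15.,
        16.]), array([ 13,  50,  54,  45, 117,  11,  31, 122,  44,  48,  51,  10]))
0.06 891 (array([-17., -16., -15., -14., -13.,  -2.,  -1.,   0.,   1.,   2.,  12.,
        13.,  14.,  15.,  16.,  17.]), array([49, 45, 47, 71, 93, 53, 53, 69, 54, 40, 86, 79, 57, 46, 47,  2]))
0.07 1156 (array([-18., -17., -16., -15., -14., -13.,  -2.,  -1.,  -0.,   1.,   2.,
        12.,  13.,  14.,  15.,  16.,  17.]), array([ 23,  49,  57,  47, 121,   6,  86, 105, 140, 117,  92,   2, 126,
        52,  48,  57,  28]))
0.08 1096 (array([-19., -18., -17., -16., -15., -14., -13.,  -2.,  -1.,   0.,   1.,
         2.,  12.,  13.,  14.,  15.,  16.,  17.,  18.]), array([  6,  36,  38,  47,  48,  85,  20,  72, 106, 141, 134,  83,  20,
        66,  64,  48,  40,  36,   6]))
0.09 539 (array([-2., -1., -0.,  1.,  2.,  3.]), array([ 66, 104, 139, 123, 105,   2]))
0.1 480 (array([-2., -1., -0.,  1.,  2.,  3.]), array([ 62,  93, 123, 101,  93,   8]))
0.11 8 (array([-2.,  2.,  3.]), array([4, 1, 3]))
[ 0.06499558 -0.00241596 -0.06285026] [ 0.11112251  0.00256522 -0.03679111] [[ 0.06591977 -0.00185373 -0.06161919]
 [ 0.08705946  0.00011985 -0.06020931]
 [ 0.10891102  0.00239808 -0.05604343]]
```

View pics/w4.png

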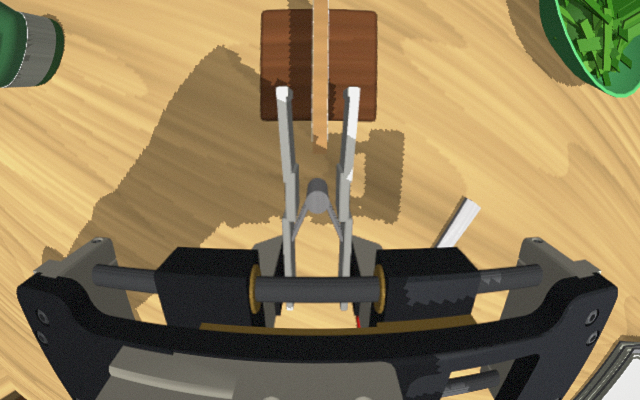

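The card runs between the jaws from (320,140) upwards, with clear gaps on both sides. The mouth is about 22 mm past the edge and within 1 mm of the mid-plane, with no contact force, so I'm handing it in.

```bash
python3 -c "
from plant import arm
print(arm.sign_off())"
```

```text
the job is handed in; nothing more can be done
None
```

Handed in, verdict not returned: the clip is held fully open (22 N), level and in line with the card, its mouth about 22 mm past the near edge at roughly 91 mm height, centred within 1 mm, with no contact seen at the card or block.

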